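# Screw the port plug into a lamp housing without cross-threading

### The arm

A 6-joint arm with a two-finger parallel gripper is mounted at the origin on the work surface. World frame = base frame: x ahead of the robot, y to its left, z up, the work surface at z = 0. Lengths are in mm, angles in rad, forces in N, time in s.
With the tool pointing down it reaches from about 350 to 975 mm from the base axis. Payload 7.1 kg.
Tool frame: the origin (TCP) lies at the centre of the arm's flange, where the gripper is bolted on; the fingertips stand 182 mm ahead of it and the grasp point (between the pads) lies 163 mm ahead of it; z points along the fingers, y is the line along which they close (so a half turn about z gives the same grasp; the last joint's range is limited). The gripper opens to 88 mm and grips with 3 to 60 N. Pads are 20 mm wide; open, the fingers measure 115 mm over their backs; the gripper's body (75 mm by 178 mm) begins 61 mm behind the grasp point.
Start: joints at [1.197, 0.423, 1.63, -0, 1.089, -0.019], TCP at [217.095, 586.068, 404.675] pointing down, gripper open.
Joint ranges: [-3, 3], [-0.9, 2.11], [0.09, 2.58], [-1.31, 4.45], [0.11, 2.69], [-2.54, 2.54]. Speed limits (rad/s): [2.39, 2.39, 3.01, 3.14, 3.14, 3.14].

### API

Orientations are given as a rotation vector (axis times angle).
In Python, from workcell import readout, get_image, ctrl gives the robot as it stands.
- The arm moves only by the tool step_arm, never from a script. Its argument "targets" is a list that holds one entry, the list of rows, each a list of 7 numbers: the shift along the world's x, y, z as a fraction of full scale, then the turn, a rotation vector about the world's x, y, z as a fraction of full scale, then the opening, from 0 (shut) to 1 (fully open). In form: [[[dx, dy, dz, wx, wy, wz, claw], ...]]. A call has exactly 5 rows; each row shifts and turns the commanded pose from where the row before left it; what a row does not reach is not made up. Full scale, the value 1, is 0.05 m for a shift and 4 degrees for a turn. A row lasts 1/8 s, in which the tool goes at most 62.5 mm and 10.7 degrees, less where a joint would pass 70% of its speed; a pose out of reach is approached as far as the arm can. A call with a number of a shift or a turn outside -1 to 1 is refused whole. A call with a gripper value outside its range is refused whole. The fingers move at their own pace and stop on an object; the grip force is fixed at half the most. Time passes only in rows, so rows that do not move let the fingers close, or fill a call up. It gives the time, the measured TCP pose, the force, the opening and the grip force at its end, in the units of the state.
- readout.get_obs(): the state, without advancing time (a new reading comes with each control period).
- get_image(name): name is "scene" or "side" or "wrist"; returns a dict with "pixels" (420x560x3 uint8, red, green, blue), "intrinsics" (3x3 intrinsics, pixels), "extrinsics" (4x4, takes a point from world to camera coordinates). Camera axes: x right, y down, z forward; pixel columns grow to the right and rows downward; lengths in mm; the calibration is good to about 2 mm. A picture is of the moment at which its call begins. There is no depth.
- ctrl.close_job(): hands the job in; it is judged then, once.
The state is a dict: "t": time; "qpos": joint angles; "qvel": joint speeds; "joint_torque": joint torques, N m; "ee_pos": TCP position; "orientation": TCP orientation; "ft_force": force on the tool from outside, world axes, zero at the start; "moment": the same for the moment, N m; "width": finger opening in mm; "grasp_force": force on a finger pad.
Only numpy, scipy, OpenCV 4.12 (cv2) and the standard library are available. Lean on these libraries where they do the work, as an engineer would, in place of code of your own. Each camera call takes 0.05 s, during which the arm holds its last target. There are 200 camera calls.

### The job

Close the lamp housing's open service port with the orange-handled screw plug from the foam pad: rest the plug squarely on the threads with its white pointer at the white mark, turn it backward (counter-clockwise from above) under light pressure until it drops into the thread start, then drive it forward (clockwise) until its flange sits fully home on the rim, and let go. Never force or lean on the thread, keep the plug upright, and leave the finished lamp, the tub and the screwdriver alone.

Things in the scene. Friction and masses are not known exactly. Their poses are not given: they have to be found in the camera images.
- plug_bar (a point): Centre of the loose plug's orange grip bar, 54 mm long (x), 14 mm across (y), 24 mm high (z), standing on the flange. x points along the bar to its white end and the white pointer on the flange, z up. The plug weighs about 110 g and starts upright on its foot on the foam pad.
- plug_flange (a point): Centre of the underside of the plug's aluminium flange (64 mm across, 5 mm thick), 17 mm below the bar's centre; axes as the bar's. Below it a stem of 36 mm diameter goes 29 mm down, its last 7 mm tapering to 28 mm.
- plug_pointer (a point): The spot at which the plug's pointer aims: level with the flange's underside, 44 mm from the plug's axis on its x side.
- port (a point): Centre of the open port in the housing's top, level with the brass rim (69 mm across) on which the flange must sit. z up, x to the white mark. Inside are three brass thread lands, each 88 degrees long, inner diameter 38 mm, with gaps between (the thread starts). Lugs lying on the lands hold the flange 13.5 mm above the rim.
- mark (a point): White mark on the housing, 44 mm from the port's axis, at rim height. With the pointer here, the lugs lie on the lands, and the plug must turn backward, counter-clockwise from above, by 0.35 to 1.55 rad to reach the thread starts; how much differs in each housing and is not measured.
- foam: Grey foam pad fixed on the bench, 130 x 130 x 20 mm; the plug starts on it. Origin at the centre of its underside.
- housing: The fixed black lamp housing, 110 mm square, 85 mm high. Origin at the centre of its underside; the port's axis is its z axis. Contact forces of more than 50 N between plug and housing, added up over lugs and flange (pushed, or wedged by turning on against a stop), spoil the thread.
- lamp_mid (a point): Bystander: a finished black lamp, 90 x 90 x 110 mm, 0.7 kg, standing loose. Point at its centre.
- lamp: The same finished lamp; origin at the centre of its underside.
- tub: Bystander: a loose clear plastic tub of thumb screws, 92 mm in diameter at the rim, 75 mm high. Origin at the centre of its underside.
- screwdriver: Bystander: a loose red screwdriver lying on the bench. Its x axis runs along it, the handle at -x.
- plug: The whole screw plug; origin at its foot, 46 mm below the bar's centre, axes as the bar's. Its stem has three thread lugs 120 degrees apart (one under the pointer), 5.5 mm wide, 4 mm thick, out to 25 mm radius, their undersides 19 mm below the flange's.
- thread (a point): Point on the port's axis at the lands' top, 5.5 mm below the rim. At a thread start (a window about 0.2 rad wide to the lugs) the plug drops 9 mm: flange 4 mm above the rim. Turning on backward then jams. A 4.5 mm crest at each land's clockwise end stops forward turning before the drop; a plug lying on a crest has its flange 18 mm up.
- thread_end (a point): Point on the port's axis 24 mm below the rim, the thread's lower end. After the drop, forward (clockwise) turning is free for some 0.3 rad, then the helix draws the plug down 4.8 mm per rad; about 1.3 rad from the drop the flange sits on the rim, and 0.1 rad further the thread ends and jams.
Things that resemble listed ones, but are neither listed nor needed, are in the scene too. Leave any purple look-alike of the plug alone. There is more than one size of the foam; the job needs the larger.

How it is judged (in metres and radians):
On the way, in this order (a step that is already met when the one before it is completed fails the run):
1. the plug is lifted from the foam pad (height (world z) of plug_flange above 0.08 m and contact force between plug and foam below 0.1 N), for 0.1 s.
2. the plug rests on the threads with its pointer at the white mark (horizontal distance between plug_flange and port below 0.003 m and horizontal distance between plug_pointer and mark below 0.0095 m and z of plug_flange in the frame of port between 0.0105 and 0.0155 m and contact force between plug and housing above 0.3 N), for 0.1 s.
3. turned backward, the plug drops into the thread start (horizontal distance between plug_flange and port below 0.003 m and z of plug_flange in the frame of port between 0.0025 and 0.0065 m), for 0.1 s.
At the end, for the whole second after the job is handed in: The plug is screwed down in the port: flange underside within 1.5 mm of the rim, axis within 3 mm of the port's, square within 0.05 rad, at rest and released (z of plug_flange in the frame of port below 0.0015 m and horizontal distance between plug_flange and port below 0.003 m and angle between the z axis of plug_bar and the z axis of port, either way round below 0.05 rad and linear speed of plug below 0.01 m/s and contact force between plug and the fingers below 0.1 N); the robot touches nothing.
It fails at once if the plug bears on the housing with more than 50 N, summed over its contacts (thread forced) (contact force between plug and housing above 50 N).
It fails at once if the plug is tipped by more than 0.5 rad (angle between plug_bar's own z axis and vertical above 0.5 rad).
It fails at once if the finished lamp, the tub or the screwdriver is moved by more than 15 mm (distance of any of lamp_mid, tub, screwdriver from where it was at the start of the episode above 0.015 m).
It also fails if it takes over 64 s, if anything falls off the work surface, if the arm or the gripper's body presses on something with over 40 N, if the wrist force passes 120 N, or if a joint passes its speed limit or range.

## Working session

There is one attempt and no reset: what is moved stays moved. The work goes in short steps, Python scripts to look and compute and a tool call to move; the robot and the scene stay as the last step left them, time stands still between calls to the robot, and variables do not carry over. Pictures are saved under pics/ and viewed, at most 10 in all, crops included, and the job is handed in when it is done.

Besides the shell and the picture viewer there is one more tool, called after "Emit:" as name([rows], argument=value, ...), one row to a line, values as JSON. step_arm: Moves the arm, as the interface text tells. Shift numbers are shares of 0.05 m and turn numbers shares of 4 degrees, none past 1 either way. Its arguments: {"type":"object","properties":{"targets":{"type":"array"}},"required":["targets"]}

```bash
mkdir -p pics; cat > h.py <<'E'
import numpy as np,cv2
from workcell import readout,get_image,ctrl
def snap(n,f=None):
    d=get_image(n)
    if f: cv2.imwrite('pics/'+f,cv2.cvtColor(np.asarray(d['pixels']),cv2.COLOR_RGB2BGR))
    return d
def ray(d,u,v):
    E=np.array(d['extrinsics'],float);K=np.array(d['intrinsics'],float)
    R,t=E[:3,:3],E[:3,3]
    return -R.T@t, R.T@np.linalg.inv(K)@np.array([u,v,1.])
def onz(d,u,v,z):
    c,r=ray(d,u,v); return c+r*(z-c[2])/r[2]
def proj(d,p):
    E=np.array(d['extrinsics'],float);K=np.array(d['intrinsics'],float)
    q=K@(E[:3,:3]@np.array(p,float)+E[:3,3]); return q[:2]/q[2]
E
python3 - <<'E'
from h import *
im=[snap(n) for n in('scene','side')]
for d,n in zip(im,('a_scene','a_side')): 
    cv2.imwrite(f'pics/{n}.png',cv2.cvtColor(np.asarray(d['pixels']),cv2.COLOR_RGB2BGR)); print(ray(d,280,210))
    np.savez(f'{n}.npz',**d)
print(readout.get_obs())
E
```

```text
(array([1079.58154052,  534.1874764 ,  999.51601337]), array([-0.44054527, -0.47193264, -0.76368624]))
(array([ 443.01893398, -614.34021199,  804.00015756]), array([ 0.128593  ,  0.64125901, -0.75669167]))
{'t': 0.1, 'qpos': array([ 1.19702295e+00,  4.23761034e-01,  1.63058671e+00,  3.21941343e-05,
        1.08860669e+00, -1.89727961e-02]), 'qvel': array([ 0.00129613, -0.00022297, -0.00476873,  0.00261564, -0.00173458,
       -0.00037022]), 'joint_torque': array([-4.19330681e-04, -5.45614600e+01, -2.74324161e+01,  6.44743466e-02,
        1.88028667e-02, -5.51915070e-05]), 'ee_pos': array([216.99443842, 585.86105392, 403.99193511]), 'orientation': array([-5.54371992e-01, -3.09199396e+00,  2.08902865e-03]), 'ft_force': array([-0.05758377,  0.41235252, -0.44450876]), 'moment': array([ 0.01618725,  0.03838787, -0.03997767]), 'grasp_force': 0.0, 'width': 87.69796517806563}
```

View pics/a_scene.png

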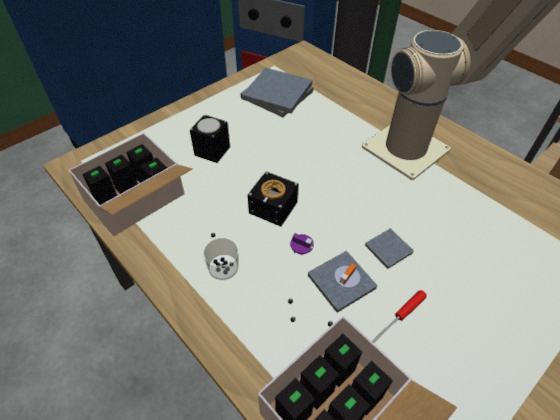

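View pics/a_side.png

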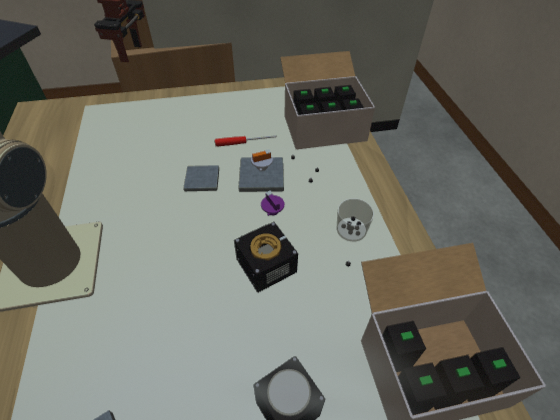

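The scene view shows these things:
- Orange plug at (346,273) on the larger foam. This is the one meant.
- Purple look-alike at (302,243) and a small foam at (389,247), neither needed.
- Open housing with brass rim at (273,190).
- Finished lamp at (210,138), tub at (222,260) and screwdriver at (400,315).

The side view shows the plug at (262,158) and the port at (266,246).

```bash
cat > m.py <<'E'
from h import *
def tri(d1,p1,d2,p2):
    c1,r1=ray(d1,*p1);c2,r2=ray(d2,*p2);A=np.c_[r1,-r2];s=np.linalg.lstsq(A,c2-c1,rcond=None)[0]
    a,b=c1+s[0]*r1,c2+s[1]*r2; return (a+b)/2,np.linalg.norm(a-b)
D=[dict(np.load(f'a_{n}.npz')) for n in('scene','side')]
E
python3 - <<'E'
from m import *
tiles=[];oc=[];bc=[]
for d,pc,hc in zip(D,((346,273),(262,160)),((273,195),(266,248))):
    im=cv2.cvtColor(d['pixels'],cv2.COLOR_RGB2BGR);hsv=cv2.cvtColor(im,cv2.COLOR_BGR2HSV)
    for (u,v),k in ((pc,'o'),(hc,'b')):
        w=30
        tiles.append(cv2.resize(im[v-w:v+w,u-w-10:u+w+10],(400,300),interpolation=cv2.INTER_CUBIC))
        m=cv2.inRange(hsv,(5,150,120),(22,255,255)) if k=='o' else cv2.inRange(hsv,(10,90,60),(30,255,255))
        z=np.zeros_like(m);z[v-w:v+w,u-w:u+w]=m[v-w:v+w,u-w:u+w]
        c=np.vstack(cv2.findContours(z,0,1)[0])
        if k=='o': r=cv2.minAreaRect(c);oc.append(r[0]);print('bar',r)
        else: e=cv2.fitEllipse(cv2.convexHull(c));bc.append(e[0]);print('brass',e)
print('bar3d',tri(D[0],oc[0],D[1],oc[1]));print('port3d',tri(D[0],bc[0],D[1],bc[1]))
for d,b in zip(D,bc): print(onz(d,*b,85))
for d,b in zip(D,oc): print(onz(d,*b,66))
cv2.imwrite('pics/crop.png',np.vstack([np.hstack(tiles[:2]),np.hstack(tiles[2:])]))
E
```

```text
bar ((349.9400329589844, 269.08001708984375), (5.199999809265137, 12.20000171661377), 36.86989974975586)
brass ((272.73492431640625, 188.62136840820312), (19.26351547241211, 25.18523406982422), 87.79273986816406)
bar ((258.88238525390625, 153.5294189453125), (2.425356149673462, 12.611852645874023), 75.96376037597656)
brass ((265.1221923828125, 245.9569549560547), (26.187259674072266, 30.77583122253418), 88.17185974121094)
bar3d (array([548.21550998, 222.55723017,  77.58652896]), np.float64(0.10879364354321072))
port3d (array([ 511.70983105, -104.76543061,   83.54311509]), np.float64(1.6445412584824244))
[ 513.44236803 -103.97901928   85.        ]
[ 510.87656802 -105.30088426   85.        ]
[541.5949958  218.62475176  66.        ]
[549.84958258 235.95075058  66.        ]
```

View pics/crop.png

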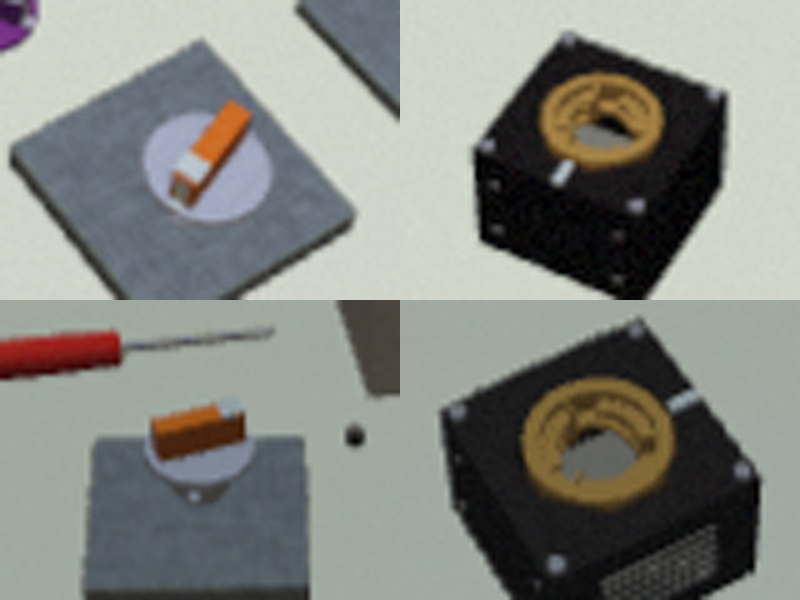

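```bash
python3 - <<'E'
from m import *
a,b=D
r=lambda x:np.round(x,1)
print('flange',r(onz(a,347.4,276,54)),r(onz(b,262,159,54)))
print('bar top ends scene: org,white',r(onz(a,306+237/5,243+103/5,78)),r(onz(a,306+183/5,243+180/5,78)))
print('bar top ends side: org,white',r(onz(b,222+150/5,130+118/5,78)),r(onz(b,222+241/5,130+101/5,78)))
p,q=onz(a,266,199,85),onz(b,283,238.4,85);c=np.array([512,-104.7,85])
for m in(p,q): v=m-c; print('mark',r(m),np.linalg.norm(v),np.arctan2(v[1],v[0]))
from scipy.spatial.transform import Rotation as R
o=readout.get_obs()['orientation'];print(R.from_rotvec(o).as_matrix().round(3))
print('lamp tops tub', r(onz(a,208,127,110)),r(onz(a,222,268,0)),r(onz(a,302,243,40)))
E
```

```text
flange [554.8 224.   54. ] [556.7 224.2  54. ]
bar top ends scene: org,white [529.9 217.7  78. ] [583.2 229.7  78. ]
bar top ends side: org,white [528.7 225.4  78. ] [582.5 230.5  78. ]
mark [554. -87.  85.] 45.539111588374254 0.3994104027779343
mark [555.3 -92.1  85. ] 45.07234275804711 0.28402582376447605
[[-0.938  0.347 -0.001]
 [ 0.347  0.938 -0.001]
 [ 0.    -0.001 -1.   ]]
lamp tops tub [ 503.6 -423.1  110. ] [757. -37.   0.] [560.7  67.4  40. ]
```

Emit:
step_arm([
  [[0.17,-0.18,-0.04,0,0,-1,1],[0.17,-0.18,-0.04,0,0,-1,1],[0.17,-0.18,-0.04,0,0,-1,1],[0.17,-0.18,-0.04,0,0,-1,1],[0.17,-0.18,-0.04,0,0,-1,1]],
])

```text
t: 0.72
ee_pos: [259.8, 540.6, 394.2]
orientation: [-1.086, -2.948, 0.001]
ft_force: [0.0, 0.3, -0.2]
width: 87.7
grasp_force: 0.0
```

Emit:
step_arm([
  [[0.17,-0.18,-0.04,0,0,-1,1],[0.17,-0.18,-0.04,0,0,-1,1],[0.17,-0.18,-0.04,0,0,-1,1],[0.17,-0.18,-0.04,0,0,-1,1],[0.17,-0.18,-0.04,0,0,-1,1]],
])

```text
t: 1.35
ee_pos: [302.3, 495.7, 384.2]
orientation: [-1.582, -2.714, 0.001]
ft_force: [0.7, -0.6, -0.5]
width: 87.8
grasp_force: 0.0
```

Emit:
step_arm([
  [[0.17,-0.18,-0.04,0,0,-1,1],[0.17,-0.18,-0.04,0,0,-1,1],[0.17,-0.18,-0.04,0,0,-1,1],[0.17,-0.18,-0.04,0,0,-1,1],[0.17,-0.18,-0.04,0,0,-1,1]],
])

```text
t: 1.98
ee_pos: [344.8, 450.6, 374.3]
orientation: [2.029, 2.398, -0.001]
ft_force: [-0.5, -0.2, 0.6]
width: 88.2
grasp_force: 0.0
```

Emit:
step_arm([
  [[0.17,-0.18,-0.04,0,0,-1,1],[0.17,-0.18,-0.04,0,0,-1,1],[0.17,-0.18,-0.04,0,0,-1,1],[0.17,-0.18,-0.04,0,0,-1,1],[0.17,-0.18,-0.04,0,0,-1,1]],
])

```text
t: 2.6
ee_pos: [387.3, 405.7, 364.3]
orientation: [2.415, 2.01, -0.001]
ft_force: [1.3, -0.4, -1.0]
width: 87.9
grasp_force: 0.0
```

Emit:
step_arm([
  [[0.17,-0.18,-0.04,0,0,-1,1],[0.17,-0.18,-0.04,0,0,-1,1],[0.17,-0.18,-0.04,0,0,-1,1],[0.17,-0.18,-0.04,0,0,-1,1],[0.17,-0.18,-0.04,0,0,-1,1]],
])

```text
t: 3.22
ee_pos: [429.8, 360.6, 354.3]
orientation: [2.727, 1.56, -0.001]
ft_force: [0.0, -0.1, 0.0]
width: 87.8
grasp_force: 0.0
```

Emit:
step_arm([
  [[0.17,-0.18,-0.04,0,0,-1,1],[0.17,-0.18,-0.04,0,0,-1,1],[0.17,-0.18,-0.04,0,0,-1,1],[0.17,-0.18,-0.04,0,0,-1,1],[0.17,-0.18,-0.04,0,0,-1,1]],
])

```text
t: 3.85
ee_pos: [472.2, 315.7, 344.3]
orientation: [2.956, 1.063, -0.001]
ft_force: [-0.2, 0.3, -0.4]
width: 88.0
grasp_force: 0.0
```

Emit:
step_arm([
  [[0.17,-0.18,-0.04,0,0,-1,1],[0.17,-0.18,-0.04,0,0,-1,1],[0.17,-0.18,-0.04,0,0,-1,1],[0.17,-0.18,-0.04,0,0,-1,1],[0.17,-0.18,-0.04,0,0,-1,1]],
])

```text
t: 4.47
ee_pos: [514.7, 270.7, 334.2]
orientation: [3.096, 0.533, -0.001]
ft_force: [-0.4, 0.3, 0.2]
width: 88.0
grasp_force: 0.0
```

Emit:
step_arm([
  [[0.17,-0.18,-0.04,0,0,-1,1],[0.17,-0.18,-0.04,0,0,-1,1],[0.17,-0.18,-0.04,0,0,-0.3,1],[0.17,-0.18,-0.04,0,0,0,1],[0.17,-0.18,-0.04,0,0,0,1]],
])

```text
t: 5.1
ee_pos: [557.6, 225.5, 324.5]
orientation: [3.128, 0.288, -0.0]
ft_force: [0.7, -1.1, -0.2]
width: 87.5
grasp_force: 0.0
```

```bash
python3 - <<'E'
from h import *
d=snap('wrist','w1.png');np.savez('w1.npz',**d)
o=readout.get_obs();print(o['ee_pos'],o['orientation'],o['qpos'],ray(d,280,210))
print(proj(d,(556,225,78)))
E
```

```text
[558.3638013  224.68343621 324.334554  ] [3.12808050e+00 2.86754625e-01 5.66129009e-04] [ 3.62898882e-01  4.89773842e-01  1.73744790e+00 -6.03758448e-04
  9.14129947e-01  1.75123251e+00] (array([639.45889499, 240.54956885, 305.52358557]), array([-0.29741714, -0.04716881, -0.95362916]))
[282.46895687 225.67093014]
```

View pics/w1.png

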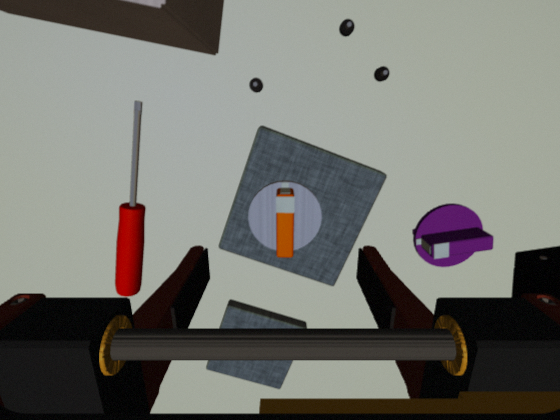

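The wrist view shows the flange centred near (285,216). The bar's top runs from its white end at (285,193) to its orange end at (285,257), in line with the fingers.

```bash
python3 - <<'E'
from h import *
d=dict(np.load('w1.npz'));r=lambda x:np.round(x,1)
hsv=cv2.cvtColor(d['pixels'],cv2.COLOR_RGB2HSV)
m=cv2.inRange(hsv,(5,150,120),(22,255,255));m[:150]=0;m[290:]=0;m[:,:240]=0;m[:,330:]=0
c=np.vstack(cv2.findContours(m,0,1)[0]);print(cv2.boundingRect(c),cv2.minAreaRect(c))
E=onz(d,285.3,193,78);F=onz(d,285,256.5,78);v=E-F
print(r(E),r(F),np.linalg.norm(v),'yaw',np.arctan2(v[1],v[0]),'mid',r((E+F)/2),'flange',r(onz(d,285,216.5,54)))
b=cv2.minAreaRect(c); 
P=cv2.boxPoints(b);print(P.round(1).tolist())
E
```

```text
(277, 194, 17, 64) ((284.9999694824219, 225.5), (15.999998092651367, 62.99999237060547), 0.0)
[582.7 227.8  78. ] [529.8 218.   78. ] 53.81810108727243 yaw 0.1825528806951943 mid [556.3 222.9  78. ] flange [556.  222.8  54. ]
[[277.0, 257.0], [277.0, 194.0], [293.0, 194.0], [293.0, 257.0]]
```

Emit:
step_arm([
  [[-0.03,-0.05,-0.3,0,0,0,1],[0,0,-0.3,0,0,0,1],[0,0,-0.3,0,0,0,1],[0,0,-0.3,0,0,0,1],[0,0,0,0,0,0,1]],
])

```text
t: 5.78
ee_pos: [555.0, 223.5, 262.9]
orientation: [3.128, 0.287, -0.004]
ft_force: [-0.5, -0.6, 0.7]
width: 88.2
grasp_force: 0.0
```

```bash
python3 - <<'E'
from h import *
o=readout.get_obs();print(o['ee_pos'],o['orientation'],o['ft_force'])
d=snap('wrist')
o=readout.get_obs();print(o['ee_pos'])
hsv=cv2.cvtColor(d['pixels'],cv2.COLOR_RGB2HSV)
m=cv2.inRange(hsv,(5,150,120),(22,255,255));m[330:]=0;m[:,:200]=0;m[:,360:]=0
c=np.vstack(cv2.findContours(m,0,1)[0]);x,y,w,h=cv2.boundingRect(c);print(x,y,w,h)
E
E
```

```text
[554.983683   223.53187157 262.94682706] [ 3.12766283  0.28705692 -0.00448329] [-0.49863481 -0.60872246  0.67234407]
[555.38629273 223.65059549 263.85913137]
271 216 23 81bash: E: command not found
```

Emit:
step_arm([
  [[0,0,-0.2,0,0,0,1],[0,0,-0.2,0,0,0,1],[0,0,-0.1,0,0,0,1],[0,0,0,0,0,0,1],[0,0,0,0,0,0,0]],
])

```text
t: 6.45
ee_pos: [555.7, 223.6, 239.8]
orientation: [-3.128, -0.287, -0.0]
ft_force: [0.5, -0.7, 0.2]
width: 81.4
grasp_force: 0.0
```

Emit:
step_arm([
  [[0,0,0,0,0,0,0],[0,0,0,0,0,0,0],[0,0,0,0,0,0,0],[0,0,0,0,0,0,0],[0,0,0,0,0,0,0]],
])

```text
t: 7.08
ee_pos: [555.6, 223.6, 239.7]
orientation: [-3.128, -0.287, 0.0]
ft_force: [-0.1, -0.6, 0.2]
width: 31.2
grasp_force: 0.0
```

Emit:
step_arm([
  [[0,0,0,0,0,0,0],[0,0,0,0,0,0,0],[0,0,0,0,0,0,0],[0,0,0.1,0,0,0,0],[0,0,0.3,0,0,0,0]],
])

```text
t: 7.7
ee_pos: [555.2, 223.4, 259.6]
orientation: [3.128, 0.287, -0.003]
ft_force: [-1.0, -0.4, -1.6]
width: 13.6
grasp_force: 30.0
```

Emit:
step_arm([
  [[0,0,0.35,0,0,0,0],[0,0,0.35,0,0,0,0],[0,0,0.35,0,0,0,0],[0,0,0.35,0,0,0,0],[0,-0.2,0,0,0,0,0]],
])

```text
t: 8.32
ee_pos: [556.1, 213.8, 331.6]
orientation: [-3.127, -0.288, -0.005]
ft_force: [-0.8, 0.2, -1.1]
width: 13.8
grasp_force: 30.0
```

Emit:
step_arm([
  [[-0.06,-0.44,0,0,0,0.15,0],[-0.06,-0.44,0,0,0,0.15,0],[-0.06,-0.44,0,0,0,0.15,0],[-0.06,-0.44,0,0,0,0.15,0],[-0.06,-0.44,0,0,0,0.15,0]],
])

```text
t: 8.95
ee_pos: [540.0, 102.3, 329.0]
orientation: [3.12, 0.369, -0.002]
ft_force: [0.2, -0.2, -1.3]
width: 14.0
grasp_force: 30.0
```

Emit:
step_arm([
  [[-0.06,-0.44,0,0,0,0.15,0],[-0.06,-0.44,0,0,0,0.15,0],[-0.06,-0.44,0,0,0,0.15,0],[-0.06,-0.44,0,0,0,0.15,0],[-0.06,-0.44,0,0,0,0.15,0]],
])

```text
t: 9.57
ee_pos: [524.9, -7.6, 329.1]
orientation: [-3.109, -0.45, 0.002]
ft_force: [-0.1, 0.3, -1.0]
width: 14.2
grasp_force: 30.0
```

Emit:
step_arm([
  [[-0.06,-0.44,0,0,0,0.15,0],[-0.06,-0.44,0,0,0,0.15,0],[-0.06,-0.44,0,0,0,0.15,0],[-0.06,-0.44,0,0,0,0.15,0],[-0.04,-0.2,0,0,0,0.15,0]],
])

```text
t: 10.2
ee_pos: [511.0, -105.6, 329.2]
orientation: [-3.096, -0.53, 0.002]
ft_force: [-1.1, 0.3, -0.9]
width: 14.0
grasp_force: 30.0
```

```bash
python3 - <<'E'
from h import *
o=readout.get_obs();print(o['ee_pos'],o['orientation'],o['ft_force'],o['qpos'])
d=[snap(n) for n in('scene','side','wrist')];print(readout.get_obs()['ee_pos'])
for x,n in zip(d,('b_scene','b_side','b_wrist')): np.savez(n+'.npz',**x)
t=[cv2.resize(d[0]['pixels'][140:230,220:340],(400,300),interpolation=2),cv2.resize(d[1]['pixels'][165:285,205:365],(400,300),interpolation=2)]
w=d[2]['pixels']
out=np.vstack([np.hstack(t),cv2.resize(w[:225],(800,322))[:300]])
cv2.imwrite('pics/b.png',out[...,::-1])
E
```

```text
[ 510.95943208 -105.64991215  329.1665104 ] [-3.09624878e+00 -5.29756059e-01  1.65186837e-03] [-1.05176781  0.34618315 -0.85239743] [-2.26683367e-01  3.80113288e-01  1.91226819e+00 -1.09432701e-04
  8.50316798e-01  1.00527467e+00]
[ 511.31007145 -104.66289851  329.37819996]
```

View pics/b.png

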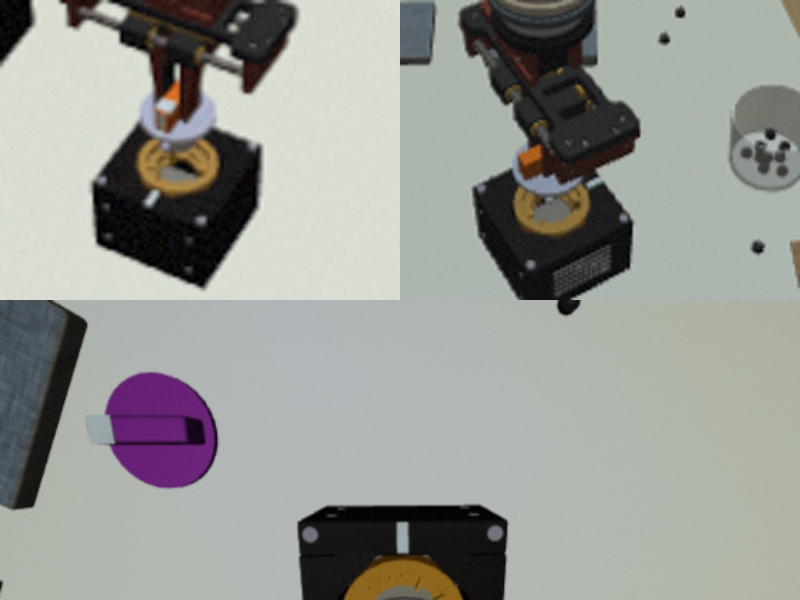

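The scene and side crops show the plug upright above the port. The wrist view has the white mark straight ahead at about (281,165) in raw pixels, and the brass rim's front arc below it.

```bash
cat > c.py <<'E'
from h import *
from scipy.optimize import least_squares
def circ(P,R):
    f=lambda p:np.hypot(*(P-p).T)-R
    s=least_squares(f,P.mean(0)+[-10,5],loss='soft_l1',f_scale=0.5); return s.x,np.sqrt(np.mean(s.fun**2))
def go(n='b_wrist.npz'):
    d=dict(np.load(n));px=d['pixels'];hsv=cv2.cvtColor(px,cv2.COLOR_RGB2HSV)
    br=cv2.inRange(hsv,(10,120,60),(30,255,255)); br[:150]=0;br[300:]=0
    return d,px,hsv,br
E
python3 - <<'E'
from c import *
d,px,hsv,br=go()
cols=[u for u in range(200,370)]
top=[(u,np.where(br[:,u])[0]) for u in cols]; top=[(u,v[0]) for u,v in top if len(v)>3]
print(top[0],top[-1],min(v for u,v in top))
P=np.array([onz(d,u,v-.5,85)[:2] for u,v in top])
print('rim',circ(P,34.5))
m=cv2.inRange(hsv,(0,0,150),(180,60,255)); m[:140]=0;m[190:]=0;m[:,:265]=0;m[:,295:]=0
n,l,s,c=cv2.connectedComponentsWithStats(m);print(s[1:],c[1:])
w=cv2.cvtColor(px,cv2.COLOR_RGB2BGR)[140:350,140:420]
cv2.imwrite('pics/b2.png',cv2.resize(w,(800,600),interpolation=2))
E
```

```text
(238, np.int64(215)) (326, np.int64(219)) 179
rim (array([ 512.80291182, -104.13712135]), np.float64(0.8262270605628852))
[[265 140  30   3  90]
 [278 156   7  20 140]] [[279.5 141. ]
 [281.  165.5]]
```

View pics/b2.png

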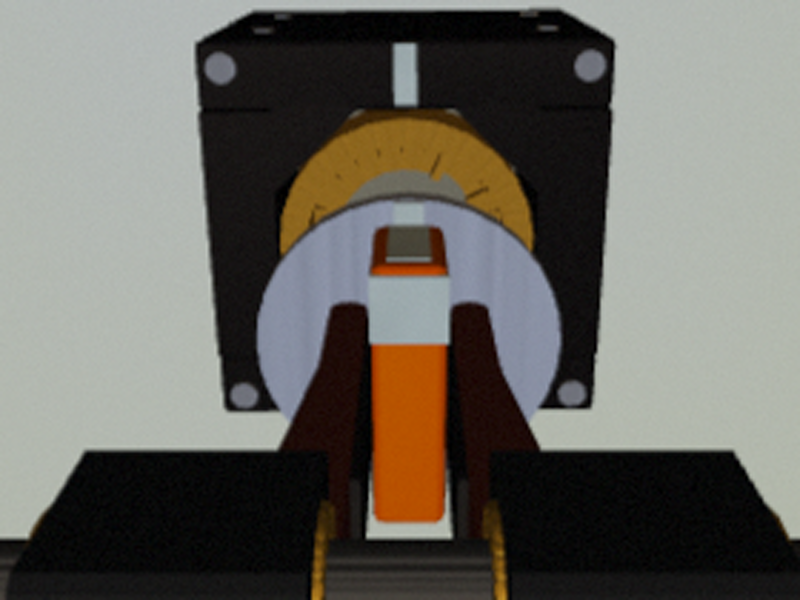

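```bash
python3 - <<'E'
from c import *
d,px,hsv,br=go()
S=[(219,68),(590,66),(572,393),(244,395)]
W=np.array([onz(d,140+x/2.857,140+y/2.857,85)[:2] for x,y in S]);print(W.round(1),W.mean(0).round(2),[np.hypot(*(W[i]-W[i-1])).round(1) for i in range(4)])
v=(W[0]+W[1]-W[2]-W[3]);print('yaw housing',np.arctan2(v[1],v[0]))
mk=onz(d,281,165.5,85)[:2];print('mark',mk,[ (np.hypot(*(mk-c)),np.arctan2(*(mk-c)[::-1])) for c in (W.mean(0),np.array([512.8,-104.1]))])
# flange: bluish-grey region
for v in (225,240,255,270): print(v,[tuple(px[v,u]) for u in (225,229,232,238,244)],[tuple(px[v,u]) for u in (322,328,334,340,345)])
B=px.astype(int)
m=((B[...,2]-B[...,0]>8)&(B[...,2]>110)).astype(np.uint8);L=[]
for v in range(228,272):
    u=np.where(m[v,225:345])[0]
    if len(u)>10: L+=[(225+u[0]-.5,v),(225+u[-1]+.5,v)]
Z=readout.get_obs()['ee_pos'];print(Z);z=Z[2]-190.7+5
P=np.array([onz(d,*p,z)[:2] for p in L]);print('flange',circ(P,32),len(L),L[::16],z)
E
```

```text
[[ 539.9  -43.5]
 [ 572.4 -133.8]
 [ 482.7 -166.4]
 [ 450.1  -76.3]] [ 511.29 -104.98] [np.float64(95.6), np.float64(96.0), np.float64(95.5), np.float64(95.8)]
yaw housing 0.34905951590101064
mark [554.60102091 -88.75190188] [(np.float64(46.253995008979196), np.float64(0.3584787420320891)), (np.float64(44.52964703290774), np.float64(0.35188876853644363))]
225 [(np.uint8(23), np.uint8(18), np.uint8(20)), (np.uint8(21), np.uint8(15), np.uint8(18)), (np.uint8(20), np.uint8(18), np.uint8(18)), (np.uint8(120), np.uint8(87), np.uint8(26)), (np.uint8(113), np.uint8(117), np.uint8(131))] [(np.uint8(93), np.uint8(93), np.uint8(101)), (np.uint8(13), np.uint8(8), np.uint8(10)), (np.uint8(16), np.uint8(13), np.uint8(14)), (np.uint8(15), np.uint8(12), np.uint8(14)), (np.uint8(14), np.uint8(13), np.uint8(12))]
240 [(np.uint8(22), np.uint8(19), np.uint8(19)), (np.uint8(21), np.uint8(18), np.uint8(17)), (np.uint8(19), np.uint8(15), np.uint8(18)), (np.uint8(136), np.uint8(141), np.uint8(163)), (np.uint8(135), np.uint8(140), np.uint8(160))] [(np.uint8(135), np.uint8(143), np.uint8(162)), (np.uint8(138
[... 690 characters left out ...]
9), np.uint8(17), np.uint8(16)), (np.uint8(124), np.uint8(129), np.uint8(147)), (np.uint8(134), np.uint8(142), np.uint8(161)), (np.uint8(137), np.uint8(145), np.uint8(163))] [(np.uint8(133), np.uint8(143), np.uint8(159)), (np.uint8(139), np.uint8(145), np.uint8(166)), (np.uint8(69), np.uint8(73), np.uint8(83)), (np.uint8(16), np.uint8(14), np.uint8(13)), (np.uint8(13), np.uint8(10), np.uint8(13))]
[ 511.31007145 -104.66289851  329.37819996]
flange (array([ 509.98653289, -105.68224651]), np.float64(0.1556659282599262)) 88 [(np.float64(240.5), 228), (np.float64(235.5), 236), (np.float64(231.5), 244), (np.float64(229.5), 252), (np.float64(229.5), 260), (np.float64(230.5), 268)] 143.678199956029
```

Emit:
step_arm([
  [[0.02,0.01,-0.2,0,0,0.2,0],[0,0,-0.2,0,0,0,0],[0,0,0,0,0,0,0],[0,0,0,0,0,0,0],[0,0,0,0,0,0,0]],
])

```text
t: 10.98
ee_pos: [512.7, -103.9, 309.9]
orientation: [3.092, 0.553, 0.001]
ft_force: [-0.3, -0.9, -1.0]
width: 14.0
grasp_force: 30.0
```

```bash
python3 - <<'E'
from c import *
d=[snap(n) for n in('wrist','scene','side')]
o=readout.get_obs();print(o['ee_pos'],o['orientation'],o['ft_force'])
for x,n in zip(d,('c_wrist','c_scene','c_side')): np.savez(n+'.npz',**x)
z=o['ee_pos'][2]-185.7
# wrist flange + screws
w=d[0];px=w['pixels'];B=px.astype(int);m=((B[...,2]-B[...,0]>8)&(B[...,2]>110)).astype(np.uint8);L=[]
for v in range(228,272):
    u=np.where(m[v,222:348])[0]
    if len(u)>10: L+=[(222+u[0]-.5,v),(222+u[-1]+.5,v)]
print('flange w',circ(np.array([onz(w,*p,z)[:2] for p in L]),32),z)
g=cv2.cvtColor(px,cv2.COLOR_RGB2GRAY);t=cv2.inRange(g,85,190)
n,l,s,c=cv2.connectedComponentsWithStats(t)
for i in range(1,n):
    if 40<s[i][4]<250 and 180<c[i][0]<380 and 120<c[i][1]<310: print(s[i],c[i],onz(w,*c[i],85)[:2].round(1))
tiles=[]
for x,(u,v) in zip(d[1:],((272,180),(266,238))):
    tiles.append(cv2.resize(x['pixels'][v-30:v+30,u-20:u+20],(400,600),interpolation=2)[...,::-1])
cv2.imwrite('pics/c.png',np.hstack(tiles))
E
```

```text
[ 512.66365288 -103.94865658  309.90017514] [3.09238254e+00 5.52861115e-01 6.57183252e-04] [ 0.03038217 -1.02937141 -2.18475276]
flange w (array([ 511.89696333, -104.3647109 ]), np.float64(0.16490373124586144)) 124.20017513909829
[279 162  10  24 217] [283.02304147 173.4562212 ] [554.6 -88.9]
[208 165  11  11  99] [212.84848485 169.98989899] [540.3 -43.4]
[348 166  12  11 103] [353.33980583 171.01941748] [ 572.8 -133.2]
[216 289  10   8  67] [220.43283582 292.52238806] [450.4 -75.8]
[339 290  10   7  60] [343.65 293.15] [ 483.  -165.7]
```

View pics/c.png

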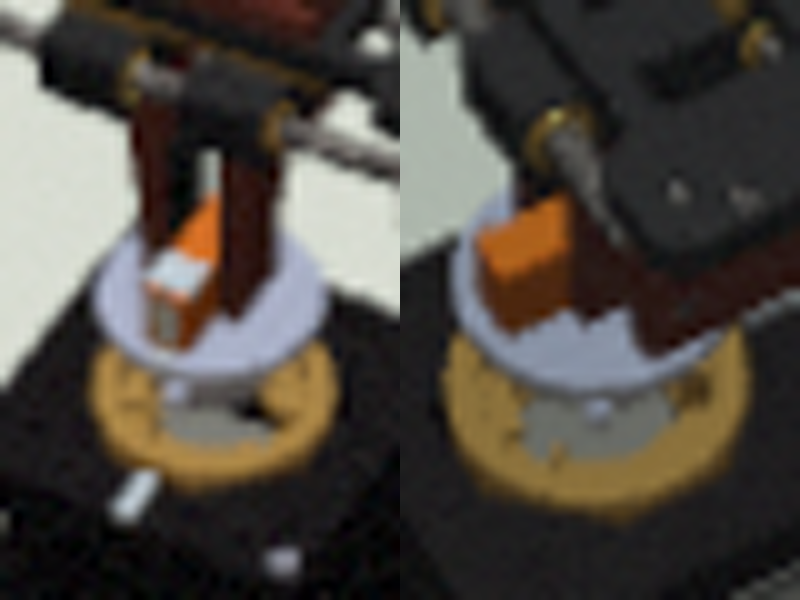

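The crop shows the plug's stem over the brass ring in both views. By the wrist view the flange axis is within 0.5 mm of the four-screw centre, so I am lowering.

Emit:
step_arm([
  [[0,0,-0.12,0,0,0,0],[0,0,-0.12,0,0,0,0],[0,0,-0.1,0,0,0,0],[0,0,0,0,0,0,0],[0,0,0,0,0,0,0]],
])

```text
t: 11.75
ee_pos: [512.7, -103.9, 292.6]
orientation: [-3.093, -0.553, 0.0]
ft_force: [0.8, 0.0, -1.4]
width: 13.7
grasp_force: 30.0
```

Emit:
step_arm([
  [[0,0,-0.02,0,0,0,0],[0,0,-0.02,0,0,0,0],[0,0,-0.02,0,0,0,0],[0,0,0,0,0,0,0],[0,0,0,0,0,0,0]],
])

```text
t: 12.38
ee_pos: [512.6, -103.9, 289.7]
orientation: [-3.093, -0.553, -0.0]
ft_force: [0.2, -0.7, -0.4]
width: 13.9
grasp_force: 30.0
```

Emit:
step_arm([
  [[0,0,-0.01,0,0,0,0],[0,0,-0.01,0,0,0,0],[0,0,0,0,0,0,0],[0,0,0,0,0,0,0],[0,0,0,0,0,0,0]],
])

```text
t: 13.0
ee_pos: [512.6, -103.9, 289.0]
orientation: [3.092, 0.553, 0.0]
ft_force: [-2.4, 0.7, 5.0]
width: 14.1
grasp_force: 30.0
```

Light contact at 5 N, with the flange about 13.4 mm above the rim. Now turning backward.

Emit:
step_arm([
  [[0,0,0,0,0,0.8,0],[0,0,0,0,0,0.8,0],[0,0,0,0,0,0.8,0],[0,0,0,0,0,0.8,0],[0,0,0,0,0,0.8,0]],
])

```text
t: 13.62
ee_pos: [512.8, -104.2, 289.0]
orientation: [2.984, 0.98, 0.001]
ft_force: [-1.4, -1.2, 4.8]
width: 14.0
grasp_force: 30.0
```

Emit:
step_arm([
  [[0,0,0,0,0,0.4,0],[0,0,0,0,0,0.4,0],[0,0,0,0,0,0.4,0],[0,0,0,0,0,0,0],[0,0,0,0,0,0,0]],
])

```text
t: 14.25
ee_pos: [512.8, -104.0, 289.0]
orientation: [2.941, 1.102, 0.001]
ft_force: [-1.2, -1.2, 5.5]
width: 13.7
grasp_force: 30.0
```

Emit:
step_arm([
  [[0,0,-0.006,0,0,0.4,0],[0,0,0,0,0,0.4,0],[0,0,0,0,0,0.4,0],[0,0,0,0,0,0.4,0],[0,0,0,0,0,0,0]],
])

```text
t: 14.88
ee_pos: [512.9, -104.1, 289.0]
orientation: [2.875, 1.264, 0.001]
ft_force: [-1.5, -1.1, 7.7]
width: 13.7
grasp_force: 30.0
```

Emit:
step_arm([
  [[0,0,0,0,0,0.4,0],[0,0,0,0,0,0.4,0],[0,0,0,0,0,0.4,0],[0,0,0,0,0,0.4,0],[0,0,0,0,0,0,0]],
])

```text
t: 15.5
ee_pos: [512.9, -104.1, 289.0]
orientation: [2.8, 1.423, 0.001]
ft_force: [-1.6, -1.5, 7.7]
width: 13.6
grasp_force: 30.0
```

Emit:
step_arm([
  [[0,0,0,0,0,0.4,0],[0,0,0,0,0,0.4,0],[0,0,0,0,0,0.4,0],[0,0,0,0,0,0.4,0],[0,0,0,0,0,0,0]],
])

```text
t: 16.12
ee_pos: [512.9, -104.1, 289.0]
orientation: [2.716, 1.577, 0.001]
ft_force: [-1.4, -0.4, 7.9]
width: 13.7
grasp_force: 30.0
```

Emit:
step_arm([
  [[0,0,0,0,0,0.4,0],[0,0,0,0,0,0.4,0],[0,0,0,0,0,0.4,0],[0,0,0,0,0,0.4,0],[0,0,0,0,0,0,0]],
])

```text
t: 16.75
ee_pos: [512.9, -104.1, 289.0]
orientation: [2.624, 1.726, 0.001]
ft_force: [-0.9, -1.4, 9.1]
width: 13.8
grasp_force: 30.0
```

Emit:
step_arm([
  [[0,0,0,0,0,0.4,0],[0,0,0,0,0,0.4,0],[0,0,0,0,0,0.4,0],[0,0,0,0,0,0.4,0],[0,0,0,0,0,0,0]],
])

```text
t: 17.38
ee_pos: [512.9, -104.1, 289.0]
orientation: [2.523, 1.87, 0.001]
ft_force: [-1.3, -1.0, 8.0]
width: 13.6
grasp_force: 30.0
```

Emit:
step_arm([
  [[0,0,0,0,0,0.4,0],[0,0,0,0,0,0.4,0],[0,0,0,0,0,0.4,0],[0,0,0,0,0,0.4,0],[0,0,0,0,0,0,0]],
])

```text
t: 18.0
ee_pos: [513.0, -104.1, 288.9]
orientation: [2.415, 2.008, 0.001]
ft_force: [-1.3, -0.5, 7.0]
width: 13.4
grasp_force: 30.0
```

Emit:
step_arm([
  [[0,0,0,0,0,0.4,0],[0,0,0,0,0,0.4,0],[0,0,0,0,0,0.4,0],[0,0,0,0,0,0.4,0],[0,0,0,0,0,0,0]],
])

```text
t: 18.62
ee_pos: [512.9, -104.1, 288.8]
orientation: [2.299, 2.139, 0.001]
ft_force: [-1.9, -1.6, 5.7]
width: 13.8
grasp_force: 30.0
```

Emit:
step_arm([
  [[0,0,-0.006,0,0,0,0],[0,0,0,0,0,0.3,0],[0,0,0,0,0,0.3,0],[0,0,0,0,0,0,0],[0,0,0,0,0,0,0]],
])

```text
t: 19.25
ee_pos: [513.0, -104.2, 288.5]
orientation: [2.254, 2.186, 0.001]
ft_force: [-0.1, -1.5, 7.0]
width: 13.6
grasp_force: 30.0
```

Emit:
step_arm([
  [[0,0,0,0,0,0.4,0],[0,0,0,0,0,0.4,0],[0,0,0,0,0,0,0],[0,0,0,0,0,0,0],[0,0,0,0,0,0,0]],
])

```text
t: 19.88
ee_pos: [512.4, -103.8, 287.7]
orientation: [-2.192, -2.249, 0.001]
ft_force: [-0.4, 0.3, -2.1]
width: 13.8
grasp_force: 30.0
```

Force is gone: the thread start has been reached. Following the drop down.

Emit:
step_arm([
  [[0,0,-0.02,0,0,0,0],[0,0,-0.02,0,0,0,0],[0,0,-0.02,0,0,0,0],[0,0,0,0,0,0,0],[0,0,0,0,0,0,0]],
])

```text
t: 20.5
ee_pos: [512.5, -103.9, 285.0]
orientation: [-2.193, -2.25, 0.0]
ft_force: [-0.7, -0.1, -1.4]
width: 13.6
grasp_force: 30.0
```

Emit:
step_arm([
  [[0,0,-0.03,0,0,0,0],[0,0,-0.03,0,0,0,0],[0,0,-0.03,0,0,0,0],[0,0,0,0,0,0,0],[0,0,0,0,0,0,0]],
])

```text
t: 21.12
ee_pos: [512.6, -104.0, 280.6]
orientation: [2.193, 2.25, 0.0]
ft_force: [0.3, 0.6, -2.0]
width: 13.6
grasp_force: 30.0
```

Emit:
step_arm([
  [[0,0,-0.01,0,0,0,0],[0,0,0,0,0,0,0],[0,0,0,0,0,0,0],[0,0,0,0,0,0,0],[0,0,0,0,0,0,0]],
])

```text
t: 21.75
ee_pos: [512.6, -103.9, 280.1]
orientation: [-2.193, -2.25, 0.0]
ft_force: [0.8, 0.0, -1.9]
width: 13.7
grasp_force: 30.0
```

Emit:
step_arm([
  [[0,0,-0.008,0,0,0,0],[0,0,0,0,0,0,0],[0,0,0,0,0,0,0],[0,0,0,0,0,0,0],[0,0,0,0,0,0,0]],
])

```text
t: 22.38
ee_pos: [512.6, -103.9, 279.8]
orientation: [2.193, 2.25, 0.0]
ft_force: [-1.4, -0.3, 4.8]
width: 14.0
grasp_force: 30.0
```

Emit:
step_arm([
  [[0,0,0.006,0,0,0,0],[0,0,0,0,0,-0.8,0],[0,0,0,0,0,-0.8,0],[0,0,0,0,0,-0.8,0],[0,0,0,0,0,0,0]],
])

```text
t: 23.0
ee_pos: [512.7, -104.0, 279.9]
orientation: [2.373, 2.059, 0.0]
ft_force: [0.4, -0.4, 0.9]
width: 13.7
grasp_force: 30.0
```

Emit:
step_arm([
  [[0,0,0,0,0,-0.5,0],[0,0,0,0,0,-0.5,0],[0,0,0,0,0,-0.5,0],[0,0,0,0,0,0,0],[0,0,0,0,0,0,0]],
])

```text
t: 23.62
ee_pos: [512.5, -103.9, 279.9]
orientation: [-2.477, -1.932, 0.0]
ft_force: [0.3, -0.3, -1.2]
width: 13.8
grasp_force: 30.0
```

Emit:
step_arm([
  [[0,0,0,0,0,-0.5,0],[0,0,-0.003,0,0,-0.5,0],[0,0,-0.003,0,0,-0.5,0],[0,0,-0.003,0,0,-0.5,0],[0,0,0,0,0,0,0]],
])

```text
t: 24.25
ee_pos: [512.5, -103.9, 279.4]
orientation: [-2.607, -1.753, 0.0]
ft_force: [0.7, -0.3, -3.2]
width: 13.5
grasp_force: 30.0
```

Emit:
step_arm([
  [[0,0,-0.004,0,0,-0.5,0],[0,0,-0.004,0,0,-0.5,0],[0,0,-0.004,0,0,-0.5,0],[0,0,-0.004,0,0,-0.5,0],[0,0,0,0,0,0,0]],
])

```text
t: 24.88
ee_pos: [512.6, -103.9, 278.7]
orientation: [-2.723, -1.567, -0.0]
ft_force: [-1.4, 0.3, -2.8]
width: 13.7
grasp_force: 30.0
```

Emit:
step_arm([
  [[0,0,-0.004,0,0,-0.5,0],[0,0,-0.003,0,0,-0.5,0],[0,0,-0.004,0,0,-0.5,0],[0,0,-0.003,0,0,-0.5,0],[0,0,0,0,0,0,0]],
])

```text
t: 25.5
ee_pos: [512.6, -103.9, 278.0]
orientation: [-2.826, -1.373, -0.0]
ft_force: [-0.1, -0.3, -1.9]
width: 13.6
grasp_force: 30.0
```

Emit:
step_arm([
  [[0,0,-0.004,0,0,-0.5,0],[0,0,-0.003,0,0,-0.5,0],[0,0,-0.004,0,0,-0.5,0],[0,0,-0.003,0,0,-0.5,0],[0,0,0,0,0,0,0]],
])

```text
t: 26.12
ee_pos: [512.6, -103.9, 277.3]
orientation: [-2.914, -1.173, -0.0]
ft_force: [-0.3, -1.3, -2.1]
width: 13.7
grasp_force: 30.0
```

Emit:
step_arm([
  [[0,0,-0.004,0,0,-0.5,0],[0,0,-0.003,0,0,-0.5,0],[0,0,-0.004,0,0,-0.5,0],[0,0,-0.003,0,0,-0.5,0],[0,0,0,0,0,0,0]],
])

```text
t: 26.75
ee_pos: [512.6, -103.9, 276.6]
orientation: [-2.989, -0.967, -0.0]
ft_force: [-0.3, 0.3, -2.3]
width: 13.8
grasp_force: 30.0
```

Emit:
step_arm([
  [[0,0,-0.004,0,0,-0.5,0],[0,0,-0.003,0,0,-0.5,0],[0,0,-0.003,0,0,-0.4,0],[0,0,0,0,0,0,0],[0,0,0,0,0,0,0]],
])

```text
t: 27.38
ee_pos: [512.6, -103.9, 276.1]
orientation: [-3.033, -0.821, -0.0]
ft_force: [-0.4, -0.6, -1.7]
width: 13.7
grasp_force: 30.0
```

Emit:
step_arm([
  [[0,0,-0.003,0,0,-0.4,0],[0,0,-0.001,0,0,-0.2,0],[0,0,0,0,0,0,0],[0,0,0,0,0,0,0],[0,0,0,0,0,0,0]],
])

```text
t: 28.0
ee_pos: [512.6, -103.9, 275.9]
orientation: [3.049, 0.757, 0.0]
ft_force: [-0.7, 0.0, -0.6]
width: 13.5
grasp_force: 30.0
```

```bash
python3 - <<'E'
from c import *
o=readout.get_obs();print(o['ee_pos'],o['orientation'],o['ft_force'],o['moment'])
for n in('scene','side'):
    np.savez('e_'+n+'.npz',**snap(n))
E
```

```text
[ 512.61910834 -103.91364264  275.93832984] [3.04906837e+00 7.56756213e-01 9.00135295e-05] [-0.68705097  0.03801022 -0.63295037] [-0.10107983  0.18022861 -0.0126737 ]
```

Emit:
step_arm([
  [[0,0,-0.002,0,0,-0.3,0],[0,0,-0.002,0,0,-0.2,0],[0,0,0,0,0,0,0],[0,0,0,0,0,0,0],[0,0,0,0,0,0,0]],
])

```text
t: 28.72
ee_pos: [512.6, -103.9, 275.7]
orientation: [-3.062, -0.703, -0.0]
ft_force: [-0.4, 0.3, -2.1]
width: 13.5
grasp_force: 30.0
```

```bash
python3 - <<'E'
from h import *
o=readout.get_obs();print(o['ee_pos'],o['orientation'],o['ft_force'],o['moment'])
E
```

```text
[ 512.62245196 -103.93355871  275.73940696] [-3.06183732e+00 -7.03368376e-01 -6.62161418e-05] [-0.3811857   0.32621268 -2.12128531] [-0.0575891   0.05483866  0.01528975]
```

Emit:
step_arm([
  [[0,0,-0.002,0,0,-0.3,0],[0,0,-0.002,0,0,-0.2,0],[0,0,0,0,0,0,0],[0,0,0,0,0,0,0],[0,0,0,0,0,0,0]],
])

```text
t: 29.35
ee_pos: [512.7, -103.9, 275.6]
orientation: [3.074, 0.65, 0.0]
ft_force: [0.8, 0.2, 0.3]
width: 13.9
grasp_force: 30.0
```

```bash
python3 - <<'E'
from h import *
o=readout.get_obs();print(o['ee_pos'],o['orientation'],o['ft_force'],o['moment'])
d=[snap(n) for n in('scene','side')]
t=[cv2.resize(x['pixels'][v-30:v+30,u-20:u+20],(400,600),interpolation=2)[...,::-1] for x,(u,v) in zip(d,((272,185),(266,243)))]
cv2.imwrite('pics/f.png',np.hstack(t))
E
```

```text
[ 512.68326038 -103.94906323  275.62250043] [3.07354131e+00 6.49747035e-01 4.90762774e-04] [0.780617   0.21417157 0.33691539] [-0.09872528  0.17051895  0.0706602 ]
```

View pics/f.png

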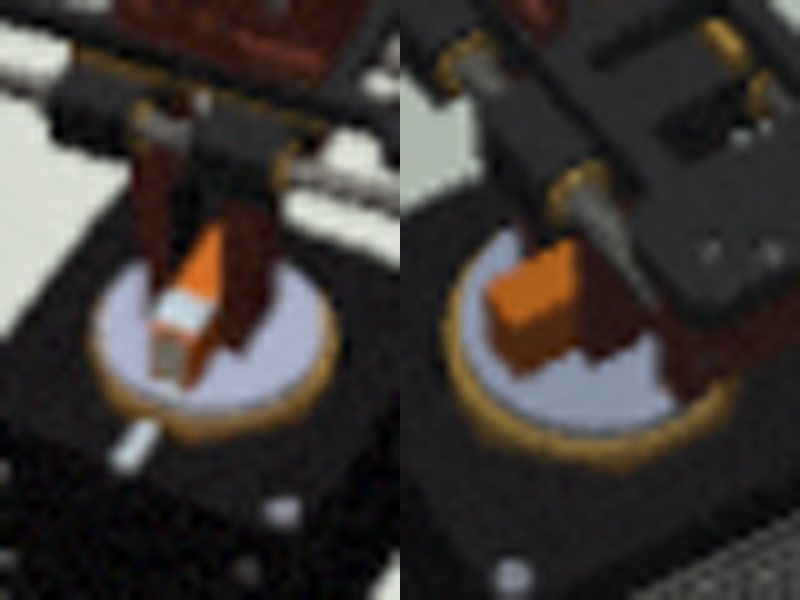

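The flange sits on the brass rim in both views, has come down 4.2 mm since the drop, and the first turning resistance has appeared. It is home, so I am releasing.

Emit:
step_arm([
  [[0,0,0,0,0,0,0.5],[0,0,0,0,0,0,0.5],[0,0,0,0,0,0,0.5],[0,0,0,0,0,0,0.5],[0,0,0,0,0,0,0.5]],
])

```text
t: 30.08
ee_pos: [512.6, -103.9, 275.5]
orientation: [3.074, 0.65, -0.0]
ft_force: [0.0, -0.1, 0.4]
width: 43.9
grasp_force: 0.0
```

Emit:
step_arm([
  [[0,0,0.2,0,0,0,0.5],[0,0,0.4,0,0,0,0.5],[0,0,0.4,0,0,0,0.5],[0,0,0.4,0,0,0,0.5],[0,0,0.4,0,0,0,0.5]],
])

```text
t: 30.7
ee_pos: [512.6, -103.9, 366.9]
orientation: [3.073, 0.65, 0.001]
ft_force: [-0.4, -0.2, 0.5]
width: 43.7
grasp_force: 0.0
```

Emit:
step_arm([
  [[0,0,0,0,0,0,0.5],[0,0,0,0,0,0,0.5],[0,0,0,0,0,0,0.5],[0,0,0,0,0,0,0.5],[0,0,0,0,0,0,0.5]],
])

```text
t: 31.32
ee_pos: [512.6, -103.9, 365.1]
orientation: [-3.073, -0.65, 0.001]
ft_force: [0.3, 0.5, 0.3]
width: 44.1
grasp_force: 0.0
```

```bash
python3 - <<'E'
from h import *
d=[snap(n) for n in('scene','wrist')]
a=cv2.resize(d[0]['pixels'][155:215,252:292],(400,600),interpolation=2)
w=cv2.resize(d[1]['pixels'][120:330,210:350],(400,600),interpolation=2)
cv2.imwrite('pics/g.png',np.hstack([a,w])[...,::-1])
E
```

```text
(no output)
```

View pics/g.png

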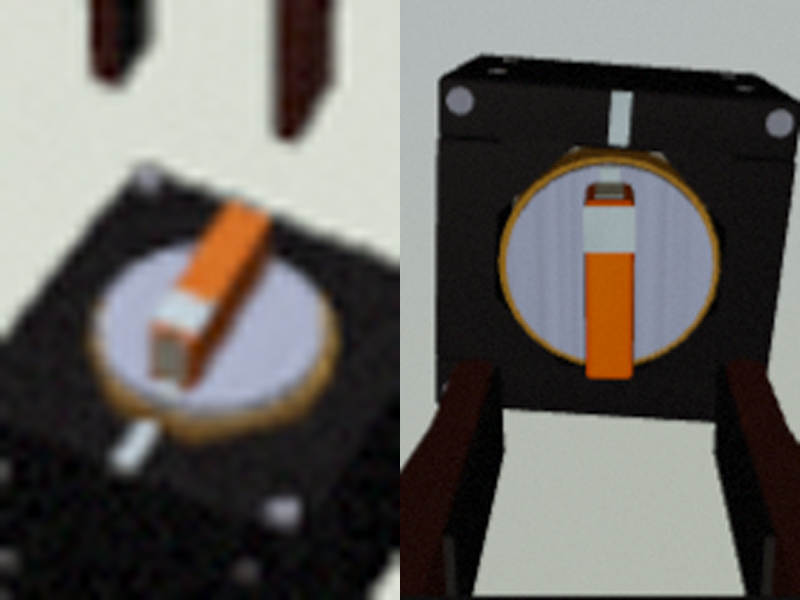

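The plug sits square and central on the rim, and the fingers are clear of it.

```bash
python3 -c "
from workcell import ctrl
print(ctrl.close_job())"
```

```text
the job is handed in; nothing more can be done
None
```

The plug is screwed down with its flange on the port rim and released, and the job is handed in after about 31 s of robot time; no verdict was returned, but the last views show it square and central with the fingers clear.

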